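# Ready the cutting board: rule to the fence, tools in the drawer

## Robot

A 6-joint arm with a two-finger parallel gripper is mounted at the origin on the work surface. World frame = base frame: x ahead of the robot, y to its left, z up, the work surface at z = 0. Lengths are in m, angles in rad, forces in N, time in s.
With the tool pointing down it reaches from about 0.275 to 0.825 m from the base axis. Payload 4.9 kg.
Tool frame: the origin (TCP) lies midway between the tips of the shut fingers; the grasp point (between the pads) lies 19 mm behind it (bot.grip_depth is the distance from the TCP to the grasp point, in m); y points along the fingers, x is the direction in which the jaws open and shut, and the axes are right-handed (so a half turn about y gives the same grasp; the last joint's range is limited). The gripper opens to 85 mm and grips with 20 to 120 N. Pads are 22 mm wide; open, the fingers measure 114 mm over their backs; the gripper's body (76 mm by 85 mm) begins 54 mm behind the grasp point. The pads swing forward as they close: fully open they stand 13 mm farther back than shut.
Start: joints at [-1.303, 0.326, -0.193, 1.052, 0, 1.437], TCP at [0.215, -0.506, 0.231] pointing down, gripper open.
Joint ranges: [-2.65, 2.65], [-0.97, 1.79], [-1.3, 1.35], [-1.93, 2.1], [-1.47, 1.37], [-3.14, 3.14]. Speed limits (rad/s): [2.57, 2.57, 3.14, 3.14, 3.14, 3.14].

## Interface

Orientations are given as a unit quaternion [w, x, y, z].
In Python, from cell import bot gives the robot as it stands. Calls block until the motion is done:
- bot.move_pose(position, orientation): joint-space move of the TCP to a pose.
- bot.move_linear(position, speed=0.15, rotation=None, until_force=None): straight line of the TCP; rotation=None keeps the orientation; speed is the mean speed in m/s. With until_force (N) it stops when the force on the tool has changed by that much, and returns True; else False.
- bot.goto_joints(angles): joint-space move.
- bot.set_gripper(opening, grasp_force=None): opening from 0.0 (shut) to 1.0 (fully open); grasp_force is the grip in N (None keeps the last); returns when the fingers have stopped.
- bot.wait(seconds).
- bot.solve_ik(position, orientation): joint angles nearest the present ones, or None.
- bot.camera(name): name is "scene" or "top" or "wrist"; returns the picture (384x512x3 uint8, red, green, blue); there is no depth.
- bot.calibration(name): a dict with "mtx" (3x3 intrinsics, pixels), "k1" (the pictures are not rectified: a ray, as slopes to the right and down, at radius r is drawn at 1 + k1 r^2 times it, then the intrinsics apply), "extrinsics" (4x4, takes a point from world to camera coordinates); the wrist camera has in their place "hand_eye" (4x4, takes a point from camera to tool coordinates, whose origin is the TCP and whose axes are the tool frame's). Camera axes: x right, y down, z forward; pixel columns grow to the right and rows downward; lengths in m; the calibration is good to about 2 mm. A picture is of the moment at which its call begins: read the wrist's pose just before it. calibration takes no time and is no camera call.
A pose or a line that the arm cannot do raises bot.PlanningError and nothing moves.
- bot.close_job(): hands the job in, once; it reports no verdict.
Trained networks look in the newest picture that a camera, given by its name, has taken for a name from the list of things; names that differ only in an ending like _2 or _b are one class to them, and where a whole thing is asked for, a point or a joint stands for the part that bears it (a point fixed in the world has none). Each returns a list of dicts, best first, with "confidence" (0 to 1); they miss things now and then, are a little off and sometimes report something else, mostly with a low value. They report only what shows in the picture. A call takes as long as a camera call. They do not tell look-alikes from the thing itself.
- bot.search_frame(camera, thing): "bbox" ([left, top, width, height] in pixels, round what is visible of it).
Readings, each from a call of its own:
- bot.read_clock(): time.
- bot.read_joint_positions(): joint angles.
- bot.read_joint_vel(): joint speeds.
- bot.read_joint_efforts(): joint torques, N m.
- bot.read_position(): TCP position.
- bot.read_tool_rot(): TCP orientation.
- bot.read_ft_force(): force on the tool from outside, world axes, zero at the start.
- bot.read_moment(): the same for the moment, N m.
- bot.read_gripper_width(): opening from 0.0 (shut) to 1.0 (fully open).
Only numpy, scipy, OpenCV 4.12 (cv2) and the standard library are available. Lean on these libraries where they do the work, as an engineer would, in place of code of your own. Each camera call takes 0.05 s, during which the arm holds its last target.

## Task

Get this place ready for cutting foil strips: pull the blue-fronted drawer right out to its stop, take out the aluminium safety rule and lay it flat, rail up, on the brass sheet, flush along the dark wooden fence of the green cutting board and not sticking out past the sheet's ends, where it will guide the knife. Put away every hand tool lying on the table to the left of the cabinet (there may be pliers, scissors, an awl and a hammer) in that drawer and push the drawer fully home. Leave the wire spool, the jar and the tin where they are.

Things in the scene. Friction and masses are not known exactly. Their poses are not given: they have to be found in the camera images.
- cabinet_drawer0 (a joint): The drawer of the low plywood desk cabinet. 0 = fully shut; grows as it slides out towards the robot along the cabinet's -x; its stop is at 0.1736 m. Slides with about 1 N friction and stays where it is left. Starts 0 to 15 mm open.
- cabinet_drawer0_handle (a point): Middle of the drawer's steel bar handle, moving with it: round bar 11 mm thick, 120 mm long along y, its axis 35 mm in front of the blue drawer front, on two posts 51 mm either side of the middle. 62 mm above the table, 38 mm below the cabinet top. Axes as the cabinet's: x points from the front into the cabinet (the drawer opens along -x), z up.
- drawer_floor (a point): Centre of the drawer's inner floor, moving with it; 22 mm above the table. Axes as the cabinet's. Inside: 205 (x) by 238 (y) mm; side walls stand 56 mm above the floor, the blue front 65 mm, the underside of the cabinet top 66 mm. With the drawer fully out, x = -102 to +65 mm of this frame lies free of the cabinet top.
- cabinet: Low plywood desk cabinet with one drawer, 250 (x) by 280 (y) by 100 mm high, fixed. Origin under its centre on the table; its front, with the drawer, faces -x.
- board: Green-topped cutting board, fixed, 170 (x) by 240 (y) mm; a dark wooden fence 22 mm thick runs along its far (+x) edge. Origin under its centre. The board's top is 12 mm above the table, the fence's 26 mm; the fence's working face looks to -x and lies at x = +63 mm. A brass sheet fixed on the board, top 13 mm above the table, reaches from x = -62 mm to the fence and over y = -110 to +110 mm.
- rule: Aluminium safety rule, 180 long (x), 64 wide (y), 160 g: flat blade 5 mm thick with a raised grip rail 12 mm wide along its whole middle line, rail top 23 mm above the underside (red line on it). Origin: centre of its underside, z up through the rail. Same both ways round. Starts flat in the drawer, roughly along the cabinet's y. Grip it by the rail.
- pliers: Pliers with black and green handles, 140 long, 50 mm wide over the handle ends, 14 high, 160 g, lying along their x: jaws to +x, handles to -x. Origin under the middle. Grip across the steel joint at x = +10 mm, where they are 24 mm wide. May be absent.
- scissors: Closed scissors with blue and red finger loops, 140 long, 54 mm wide at the loops, 12 high, 80 g, lying along their x: blades to +x, loops to -x. Origin under the middle. Grip across the blue shank at x = -6 mm, 18 mm wide (the shank runs from -24 to +12 mm). May be absent.
- awl: Awl with a dark red handle 16 mm thick and a steel point, 140 long, 60 g, lying along its x: handle from -70 to +18 mm, point to +x. Origin under the middle. Grip the handle at x = -15 mm, 16 mm wide. May be absent.
- hammer: Small chasing hammer, 140 long, 22 high, 220 g, lying along its x: wooden handle to -x, steel head 54 mm wide (along y) at x = +48 to +70 mm. Origin under the middle. Balances at about x = +48 mm, in the head; grip the handle at x = +28 mm, where it is 14 mm wide and 4 to 18 mm above the table. May be absent.
- wire_spool: Yellow spool of copper wire, 60 mm across, 42 high, standing on the table; leave it. Origin under its centre.
- jar: Amber jar with white lid, 60 mm across, 85 high, standing on the table; leave it. Origin under its centre.
- tin: Steel tin with red lid, 75 mm across, 46 high, standing on the cabinet; leave it. Origin under its centre.
There are look-alikes about, which are no part of the job. What is shaped like the scissors but pink is not meant.

How it is judged:
By the outcome, as a careful person would: the job done as asked, in the order asked, and still so for the second after the job is handed in, with the robot touching nothing.
Of pliers, scissors, awl, hammer only 3 to 4 are there at a start; the rules pass over those that are not, and their reading is None.
At some moment in a run one of pliers, scissors, awl, hammer, rule may be knocked a few centimetres aside while the robot is not near it.
Once in a run the grip may slacken for a moment while it holds something.
It also fails if it takes over 210 s, if anything falls off the work surface, if the arm or the gripper's body presses on something with over 40 N, if the wrist force passes 120 N, or if a joint passes its speed limit or range.

## Working session

There is one attempt and no reset: what is moved stays moved. The work goes in short steps, each a Python script; the robot and the scene stay as the last script left them, time stands still between calls to the robot, and variables do not carry over. Pictures are saved under pics/ and viewed, and the job is handed in when it is done.

```bash
ls; mkdir -p pics; cat > h.py <<'E'
import numpy as np, cv2
from cell import bot
def save(cam,name,crop=None,scale=1):
    im=bot.camera(cam); 
    o=im
    if crop: l,t,w,h=crop; o=im[t:t+h,l:l+w]
    if scale!=1: o=cv2.resize(o,None,fx=scale,fy=scale,interpolation=cv2.INTER_CUBIC)
    cv2.imwrite(f'pics/{name}.png',cv2.cvtColor(o,cv2.COLOR_RGB2BGR)); return im
E
python3 - <<'E'
from h import *
for c in ['scene','top','wrist']:
    save(c,c+'0',scale=1.5); print(c,bot.calibration(c))
print(bot.read_clock(),bot.read_tool_rot(),bot.read_position(),bot.grip_depth)
for t in ['pliers','scissors','awl','hammer','rule','wire_spool','jar','tin','board','cabinet','cabinet_drawer0_handle']:
    print(t,[(d['bbox'],round(d['confidence'],2)) for d in bot.search_frame('top',t)][:4])
E
```

```text
pics
scene {'mtx': array([[346.39484224,   0.        , 260.53907964],
       [  0.        , 346.39484224, 196.79929404],
       [  0.        ,   0.        ,   1.        ]]), 'k1': 0.004545850877653693, 'extrinsics': array([[-0.51832226,  0.85517338,  0.00453085,  0.27965815],
       [ 0.69633593,  0.42511433, -0.57826817, -0.39416748],
       [-0.49644567, -0.29657427, -0.81583417,  1.35708502],
       [ 0.        ,  0.        ,  0.        ,  1.        ]])}
top {'mtx': array([[423.40482894,   0.        , 250.8708261 ],
       [  0.        , 423.40482894, 196.81713939],
       [  0.        ,   0.        ,   1.        ]]), 'k1': -0.07470039769539548, 'extrinsics': array([[-0.02521488, -0.99968038,  0.00183211,  0.04435934],
       [-0.99831161,  0.02508434, -0.05239   ,  0.59520488],
       [ 0.05232729, -0.00315002, -0.99862502,  1.26460674],
       [ 0.        ,  0.        ,  0.        ,  1.        ]])}
wrist {'mtx': array([[275.00542748,   0.        , 258.21017601],
       [  0.        , 275.00542748, 192.1956484 ],
       [  0.        ,   0.        ,   1.        ]]), 'k1': -0.05435
[... 337 characters left out ...]
00,
         1.00000000e+00]])}
0.15 [ 0.59005032 -0.58938825  0.39052744 -0.38980819] [ 0.21498854 -0.505757    0.23065617] 0.0187
pliers [([174.5, 206.9, 17.9, 42.9], 0.81)]
scissors [([212.1, 241.1, 35.4, 35.8], 0.89), ([147.2, 201.5, 19.9, 46.7], 0.78), ([102.6, 166.3, 12.2, 47.0], 0.68)]
awl []
hammer [([118.7, 222.0, 19.3, 44.2], 0.72)]
rule []
wire_spool [([145.2, 159.9, 20.3, 14.4], 0.63), ([260.2, 118.5, 28.9, 30.0], 0.6)]
jar [([364.4, 152.5, 25.0, 20.5], 0.6)]
tin [([259.6, 120.6, 29.1, 26.6], 0.85), ([119.3, 224.3, 18.5, 44.4], 0.23)]
board [([339.0, 208.6, 95.5, 78.6], 0.76)]
cabinet [([243.1, 79.3, 106.2, 106.8], 0.8)]
cabinet_drawer0_handle [([251.9, 159.6, 93.9, 26.5], 0.87)]
```

View pics/scene0.png

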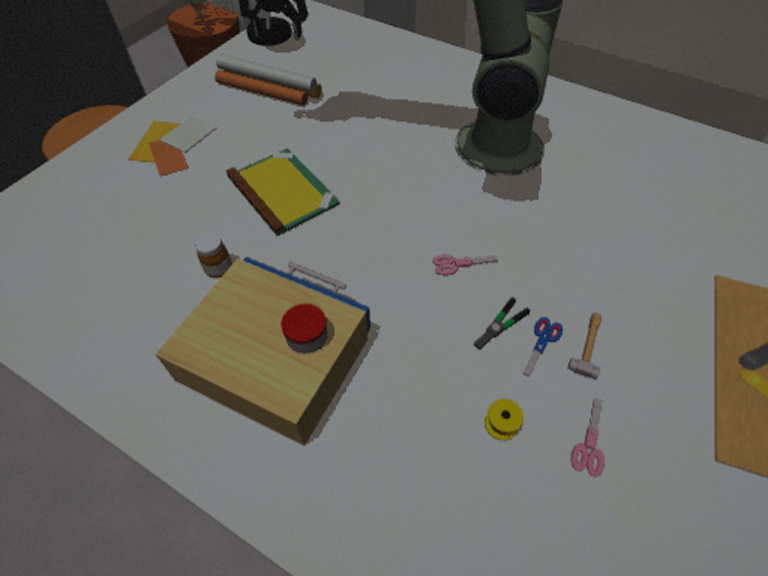

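View pics/top0.png

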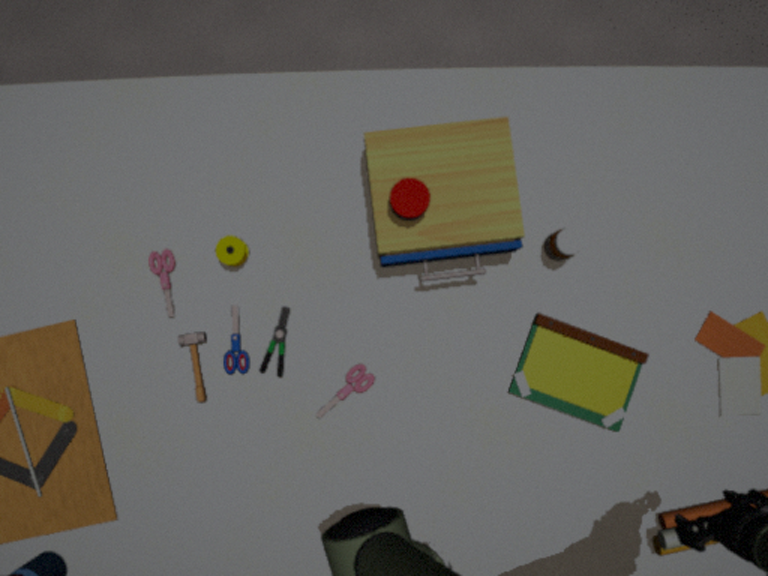

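View pics/wrist0.png

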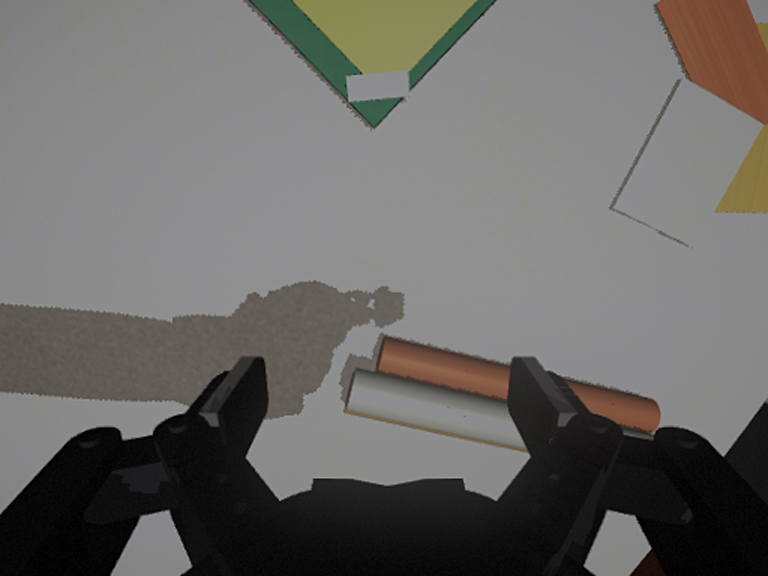

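```bash
python3 - <<'E'
from h import *
save('top','topcrop',crop=(90,130,180,150),scale=4.4)
E
```

```text
(no output)
```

View pics/topcrop.png

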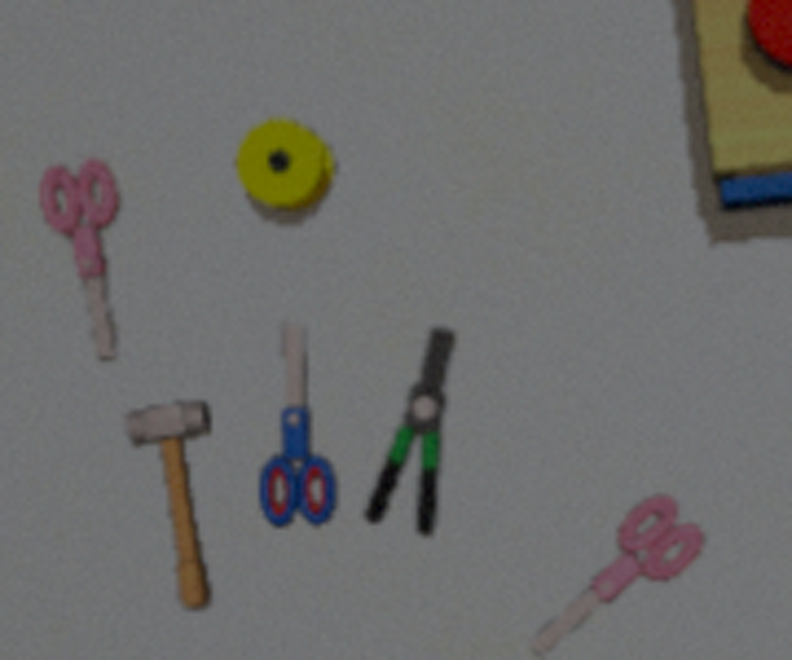

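The candidates in the top view (full-resolution pixels):
- Pliers at (184,228).
- Blue/red scissors at (157,224). These are the ones I want. The pink look-alikes at (230,260) and (108,188) are to be left alone.
- Hammer at (128,244).
- No awl visible.
- Yellow spool at (154,167), tin at (273,132) and jar at (374,163).
- A knife-like item on the orange board at far left, which is not part of the job.

Next I'll measure their positions.

```bash
cat >> h.py <<'E'
from scipy.spatial.transform import Rotation as R
def rmat(q): return R.from_quat([q[1],q[2],q[3],q[0]]).as_matrix()
def quat(M): 
    q=R.from_matrix(M).as_quat(); return [q[3],q[0],q[1],q[2]]
def camT(cam,pose=None):
    c=bot.calibration(cam)
    if cam!='wrist': return np.linalg.inv(c['extrinsics'])
    p,q=pose if pose else (bot.read_position(),bot.read_tool_rot())
    T=np.eye(4);T[:3,:3]=rmat(q);T[:3,3]=p
    return T@c['hand_eye']
def px2w(cam,pts,z,T=None):
    c=bot.calibration(cam)
    if T is None: T=camT(cam)
    u=cv2.undistortPoints(np.float64(pts).reshape(-1,1,2),c['mtx'],np.array([c['k1'],0,0,0.]))[:,0]
    d=np.c_[u,np.ones(len(u))]@T[:3,:3].T; o=T[:3,3]
    return o+d*((z-o[2])/d[:,2])[:,None]
def w2px(cam,P,T=None):
    c=bot.calibration(cam)
    if T is None: T=camT(cam)
    Ti=np.linalg.inv(T)
    return cv2.projectPoints(np.float64(P).reshape(-1,1,3),cv2.Rodrigues(Ti[:3,:3])[0],Ti[:3,3],c['mtx'],np.array([c['k1'],0,0,0.]))[0][:,0]
def down(yaw):
    "tool pointing down; tool x (jaw direction) at world angle yaw; returns quat. tool y=down"
    x=np.array([np.cos(yaw),np.sin(yaw),0]); y=np.array([0,0,-1.]); z=np.cross(x,y)
    return quat(np.c_[x,y,z])
E
python3 - <<'E'
from h import *
np.set_printoptions(precision=4,suppress=True)
print(rmat(bot.read_tool_rot()))
def s(l,z): 
    return px2w('top',np.array(l)/1.5,z)
c=s([(365,131),(509,118),(523,237),(377,252)],.1);print('cab',c, np.linalg.norm(np.diff(c,axis=0),axis=1)); 
h=s([(418,281),(486,271)],.062);print('handle',h)
f=s([(538,314),(648,354)],.026);print('fence',f,s([(516,390),(622,431)],.012))
k=lambda l,z: px2w('top',np.array(l)/4.4+[90,130],z)
print('pliers tip,end1,end2,joint',k([(443,332),(374,518),(426,530),(425,408)],.008))
print('sc tip, loops',k([(293,323),(280,522),(318,522),(296,430)],.006))
print('ham head ends,handle end',k([(133,426),(206,416),(195,604)],.011))
print('spool',k([(284,162)],.04),'pink',k([(670,525),(540,650)],.006))
print('tin',s([(410,200)],.146),'jar',s([(562,244)],.06))
E
```

```text
[[ 0.3911  0.      0.9204]
 [-0.9204 -0.      0.3911]
 [ 0.     -1.     -0.    ]]
cab [[ 0.9076  0.0434  0.1   ]
 [ 0.9276 -0.2349  0.1   ]
 [ 0.6955 -0.252   0.1   ]
 [ 0.6735  0.0263  0.1   ]] [0.279  0.2327 0.2791]
handle [[ 0.6194 -0.0523  0.062 ]
 [ 0.6356 -0.1857  0.062 ]]
fence [[ 0.5497 -0.2941  0.026 ]
 [ 0.4629 -0.5165  0.026 ]] [[ 0.3979 -0.2475  0.012 ]
 [ 0.3078 -0.4624  0.012 ]]
pliers tip,end1,end2,joint [[0.5748 0.213  0.008 ]
 [0.4478 0.2632 0.008 ]
 [0.4387 0.2274 0.008 ]
 [0.5227 0.2265 0.008 ]]
sc tip, loops [[0.5837 0.3177 0.006 ]
 [0.4463 0.3289 0.006 ]
 [0.4458 0.3025 0.006 ]
 [0.5096 0.3167 0.006 ]]
ham head ends,handle end [[0.5149 0.4293 0.011 ]
 [0.5207 0.3781 0.011 ]
 [0.3915 0.3878 0.011 ]]
spool [[0.6918 0.3149 0.04  ]] pink [[0.438  0.0594 0.006 ]
 [0.3545 0.1509 0.006 ]]
tin [[ 0.762  -0.0362  0.146 ]] jar [[ 0.6856 -0.3385  0.06  ]]
```

```bash
python3 - <<'E'
from h import *
np.set_printoptions(precision=4,suppress=True)
for y in (.08,.08+np.pi,.08-np.pi):
    print(y,bot.solve_ik([.60,-.12,.25],down(y)),bot.solve_ik([.45,-.08,.1],down(y)))
t=bot.read_clock()
bot.move_pose([.62,-.20,.25],down(.08)); print(bot.read_clock()-t)
bot.set_gripper(0.3)
print(bot.read_clock()-t,bot.read_position())
save('wrist','w1',scale=1.5)
E
```

```text
0.08 [-0.318   0.4321  0.0138  1.1525  0.      1.1728] [-0.3377  0.3007 -0.6114  0.6587  0.      1.1531]
3.221592653589793 [-0.318   0.4321  0.0138  1.1525  0.     -1.9688] [-0.3377  0.3007 -0.6114  0.6587  0.     -1.9885]
-3.061592653589793 [-0.318   0.4321  0.0138  1.1525  0.     -1.9688] [-0.3377  0.3007 -0.6114  0.6587  0.     -1.9885]
1.8417
2.4417 [ 0.62 -0.2   0.25]
```

View pics/w1.png

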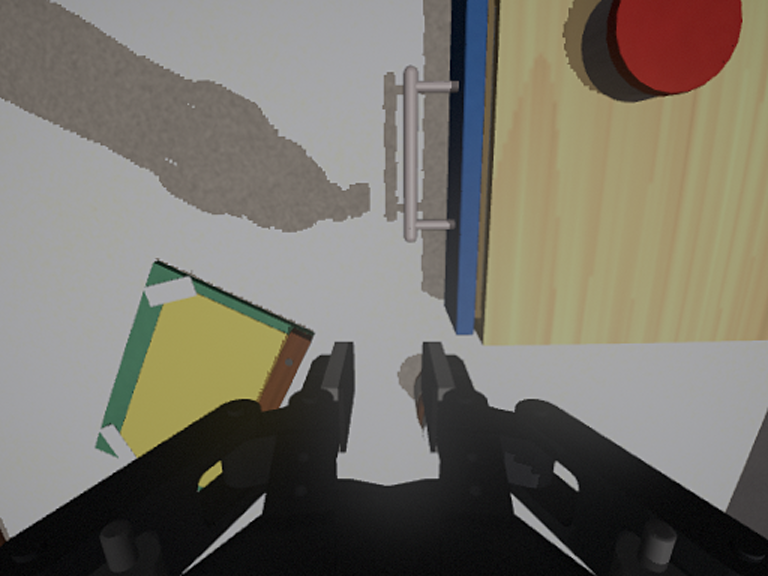

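```bash
python3 - <<'E'
from h import *
np.set_printoptions(precision=4,suppress=True)
s=lambda l,z: px2w('wrist',np.array(l)/1.5,z)
a=s([(410,69),(410,240)],.062);print(a,a.mean(0),np.diff(a,axis=0),np.linalg.norm(a[0]-a[1]))
d=a[0]-a[1];print('yaw',np.arctan2(-d[0],d[1]))
b=s([(497,20),(483,343)],.1);print(b);d=b[0]-b[1];print('yaw',np.arctan2(-d[0],d[1]))
b=s([(486,10),(473,333)],.087);print('front inner top',b);d=b[0]-b[1];print('yaw',np.arctan2(-d[0],d[1]))
b=s([(295,326),(313,333),(157,261)],.026);print('fence',b)
E
```

```text
[[ 0.6245 -0.0576  0.062 ]
 [ 0.6364 -0.1844  0.062 ]] [ 0.6304 -0.121   0.062 ] [[ 0.0119 -0.1268  0.    ]] 0.12732013237876047
yaw 0.09334198380548518
[[ 0.676  -0.0318  0.1   ]
 [ 0.6979 -0.2537  0.1   ]]
yaw 0.09857591073917261
front inner top [[ 0.6706 -0.0221  0.087 ]
 [ 0.6923 -0.2511  0.087 ]]
yaw 0.09442862566674995
fence [[ 0.5369 -0.2818  0.026 ]
 [ 0.5543 -0.2876  0.026 ]
 [ 0.4069 -0.2279  0.026 ]]
```

```bash
python3 - <<'E'
from h import *
np.set_printoptions(precision=4,suppress=True)
q=down(.095); 
bot.move_pose([.6304,-.121,.13],q)
print(bot.move_linear([.6304,-.121,.043],speed=.12,until_force=10))
bot.set_gripper(0.0,grasp_force=40)
print(bot.read_gripper_width()*85,bot.read_position(),bot.read_ft_force())
u=np.array([np.cos(.095),np.sin(.095),0])
p=np.array(bot.read_position())
print(bot.move_linear(p-u*.185,speed=.1,until_force=15))
print(bot.read_position(),np.dot(p-bot.read_position(),u),bot.read_ft_force(),bot.read_clock())
save('scene','s1',scale=1.5)
E
```

```text
True
9.215616378271793 [ 0.63   -0.1216  0.0433] [-0.0248 -0.342   5.6326]
True
[ 0.4629 -0.1368  0.0433] 0.16786877946268425 [ 2.8698  0.7284 -0.8145] 6.3833
```

View pics/s1.png

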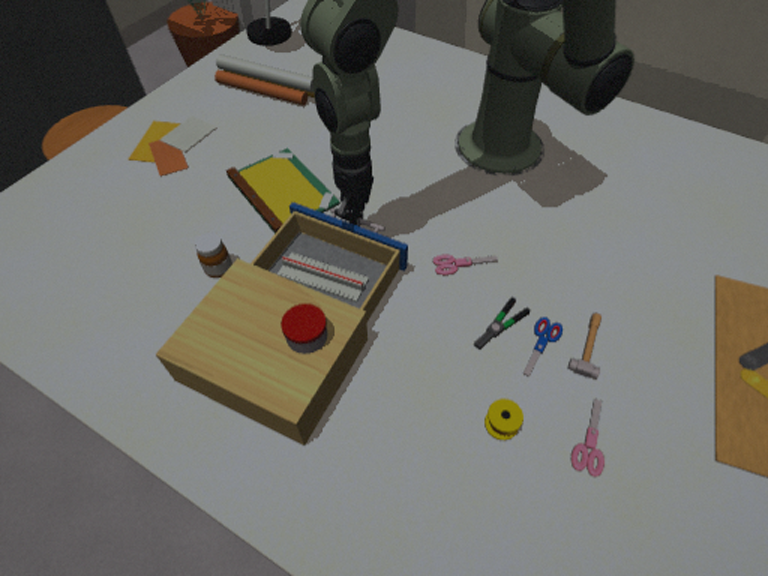

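```bash
python3 - <<'E'
from h import *
np.set_printoptions(precision=4,suppress=True)
u=np.array([np.cos(.095),np.sin(.095),0])
p=np.array(bot.read_position())
print(bot.move_linear(p-u*.01,speed=.05,until_force=20))
print(bot.read_position(),np.dot(p-bot.read_position(),u),bot.read_ft_force(),bot.read_gripper_width()*85)
bot.set_gripper(0.3)
p=np.array(bot.read_position()); print(p)
bot.move_linear([p[0],p[1],.16],speed=.15)
# look at rule
bot.set_gripper(0.4)
bot.move_linear(p+u*.06+[0,-.08,.22],speed=.3)
print(bot.read_position(),bot.read_clock())
save('wrist','w2',scale=1.5)
E
```

```text
True
[ 0.4631 -0.1368  0.0434] -0.0002004987178590132 [ 2.9874  0.6235 -2.8   ] 9.365120320149677
[ 0.4625 -0.1365  0.0432]
[ 0.5213 -0.2102  0.2619] 8.7333
```

View pics/w2.png

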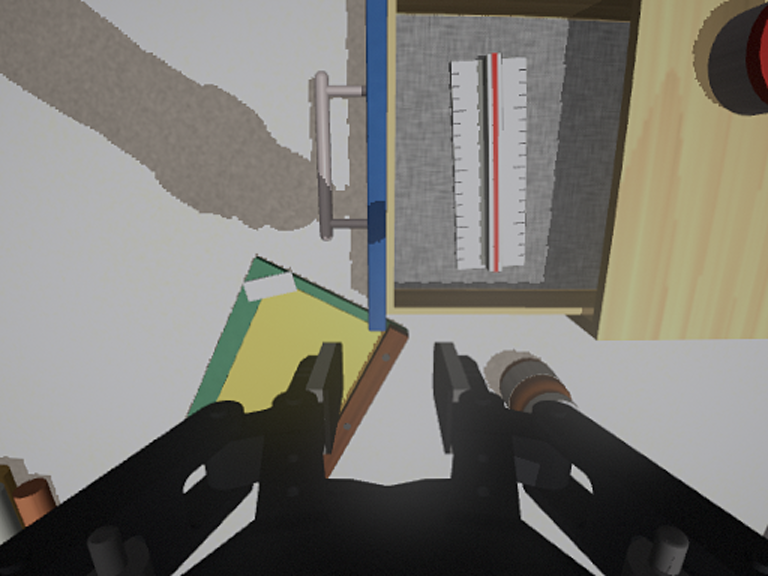

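```bash
python3 - <<'E'
from h import *
np.set_printoptions(precision=4,suppress=True)
s=lambda l,z: px2w('wrist',np.array(l)/1.5,z)
a=s([(495,53),(496,270)],.045);print(a,a.mean(0),np.linalg.norm(a[0]-a[1]));d=a[0]-a[1];print('yaw',np.arctan2(-d[0],d[1]))
b=s([(451,62),(526,57),(525,265),(458,269)],.027);print(b,b.mean(0));
print(s([(630,20),(600,335)],.1), s([(397,12),(395,300)],.087))
print(bot.solve_ik([.43,-.42,.27],down(-.372)))
bot.move_pose([.40,-.47,.24],down(-.372))
print(bot.read_position(),bot.read_clock())
save('wrist','w3',scale=1.5)
E
```

```text
[[ 0.5918 -0.0392  0.045 ]
 [ 0.621  -0.2157  0.045 ]] [ 0.6064 -0.1274  0.045 ] 0.1789298705091668
yaw 0.16359317710425544
[[ 0.5598 -0.0452  0.027 ]
 [ 0.6225 -0.0341  0.027 ]
 [ 0.6533 -0.212   0.027 ]
 [ 0.5902 -0.2219  0.027 ]] [ 0.6064 -0.1283  0.027 ]
[[ 0.6691 -0.0222  0.1   ]
 [ 0.6989 -0.2497  0.1   ]] [[ 0.5109 -0.0322  0.087 ]
 [ 0.5304 -0.2394  0.087 ]]
[-0.8964  0.4022  0.0188  1.1875  0.      1.0464]
[ 0.4006 -0.4687  0.2399] 9.8917
```

View pics/w3.png

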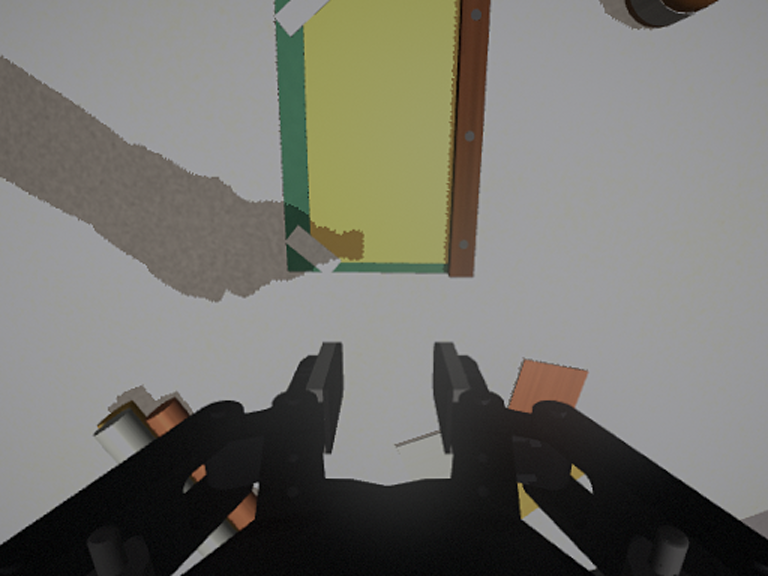

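```bash
python3 - <<'E'
from h import *
im=cv2.imread('pics/w3.png'); c=im[0:290,400:500]; 
o=np.hstack([cv2.resize(im[0:60,410:510],None,fx=4,fy=4),cv2.resize(im[235:295,400:500],None,fx=4,fy=4)])
cv2.imwrite('pics/w3c.png',o)
E
```

```text
(no output)
```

View pics/w3c.png

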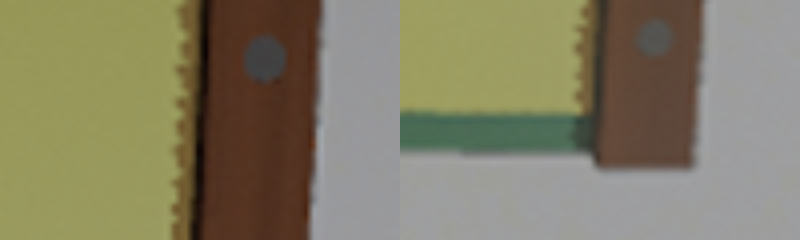

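```bash
python3 - <<'E'
from h import *
np.set_printoptions(precision=4,suppress=True)
s=lambda l,z: px2w('wrist',np.array(l)/1.5,z)
e=s([(461.75,0),(450,276),(490,0),(474,276)],.026);print(e)
d=e[0]-e[1];print('yaw',np.arctan2(-d[0],d[1]));d=e[2]-e[3];print('yaw',np.arctan2(-d[0],d[1]))
sc=s([(476,14),(469,135),(463,244)],.026);print(sc,np.linalg.norm(np.diff(sc,axis=0),axis=1),np.linalg.norm(sc-e[1],axis=1))
g=s([(289,271)],.012);print('green corner',g,np.linalg.norm(g[0]-e[1]))
b=s([(307,200),(304,40)],.013);d=b[1]-b[0];print('brass left yaw',np.arctan2(-d[0],d[1]),b)
# top cam fence
E
```

```text
[[ 0.5252 -0.3055  0.026 ]
 [ 0.4448 -0.5102  0.026 ]
 [ 0.5458 -0.3131  0.026 ]
 [ 0.465  -0.518   0.026 ]]
yaw -0.37453011721114954
yaw -0.3755945313979573
[[ 0.5324 -0.3188  0.026 ]
 [ 0.4984 -0.4023  0.026 ]
 [ 0.4649 -0.4868  0.026 ]] [0.0902 0.0909] [0.2105 0.1205 0.0308]
green corner [[ 0.3073 -0.4556  0.012 ]] 0.14856608654443787
brass left yaw -0.39658316078475314 [[ 0.3499 -0.4024  0.013 ]
 [ 0.3996 -0.2835  0.013 ]]
```

```bash
python3 - <<'E'
from h import *
np.set_printoptions(precision=4,suppress=True)
q=down(.164); x,y=.6064,-.1278
bot.move_pose([.55,-.25,.2],q)   # look again before grasp
im=save('wrist','w4',scale=1.5)
bot.move_pose([x,y,.12],q)
print(bot.move_linear([x,y,.0285],speed=.12,until_force=15),bot.read_position(),bot.read_ft_force())
bot.set_gripper(0.0,grasp_force=70)
print(bot.read_gripper_width()*85,bot.read_position(),bot.read_ft_force())
bot.move_linear([x,y,.17],speed=.12)
print(bot.read_gripper_width()*85,bot.read_ft_force(),bot.read_clock())
save('wrist','w5',scale=1.5)
E
```

```text
False [ 0.6071 -0.1283  0.0294] [-0.0345  0.374   0.5307]
10.089168149139539 [ 0.6075 -0.1281  0.0298] [ 0.5165 -0.1398  5.8988]
10.179322284961042 [ 0.6565 -0.1955 -1.4824] 14.3
```

View pics/w5.png

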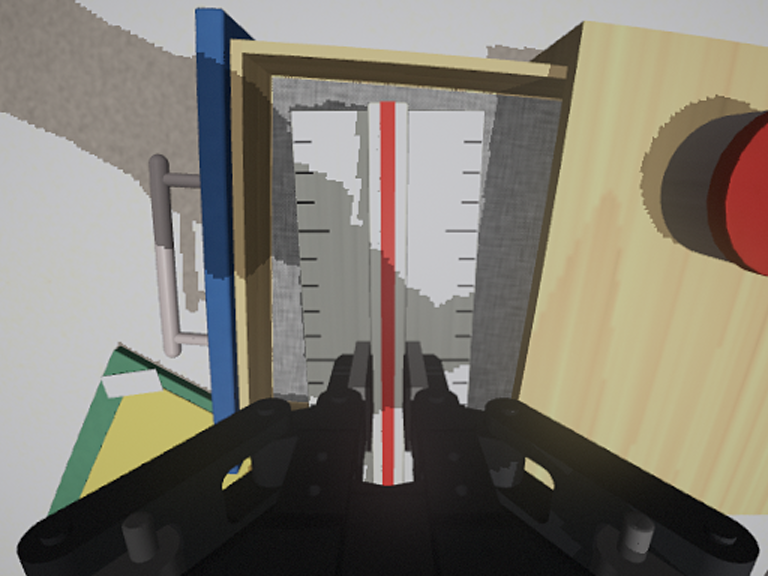

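View pics/w4.png

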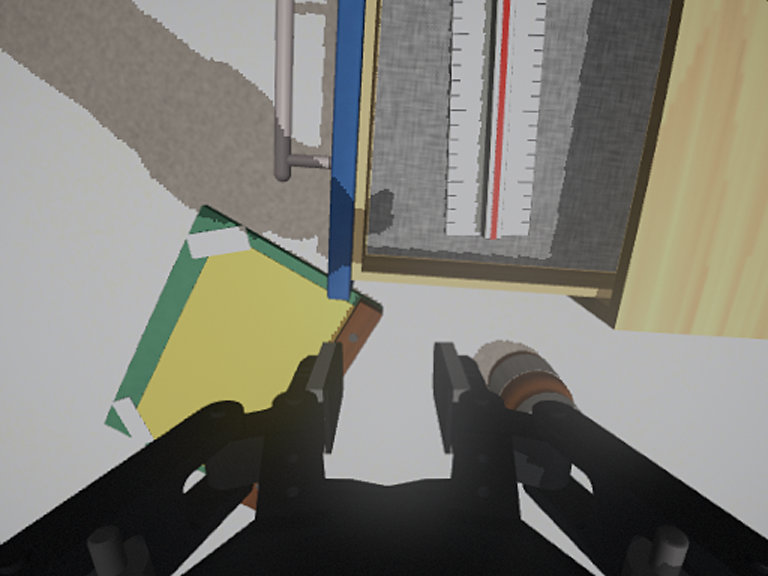

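```bash
python3 - <<'E'
from h import *
np.set_printoptions(precision=4,suppress=True)
p=np.array(bot.read_position()); e=px2w('wrist',np.array([[388,103]])/1.5,p[2]+.0152)[0]
M=rmat(bot.read_tool_rot()); off=M.T@(e-p); print('end in tool',off)
ctr=off[2]-.09  # centre of rule along tool z rel. to TCP
yaw=-.3745; q=down(yaw); bx=np.array([np.cos(yaw),np.sin(yaw),0]); by=np.array([-np.sin(yaw),np.cos(yaw),0])
t=np.array([.4882,-.3983,0])-bx*(.032+.006)-by*ctr; print(ctr,t)
bot.move_pose([t[0],t[1],.12],q)
print(bot.read_gripper_width()*85)
bot.move_linear([t[0],t[1],.045],speed=.12)
print('pos',bot.read_position(),bot.read_ft_force())
save('wrist','w6',scale=1.5); print(bot.read_clock())
E
```

```text
end in tool [-0.0007 -0.0151  0.0892]
-0.0007816986641746154 [ 0.4531 -0.3837  0.    ]
10.081908111232158
pos [ 0.4538 -0.3838  0.0456] [ 0.3604  0.3591 -1.4743]
16.3333
```

View pics/w6.png

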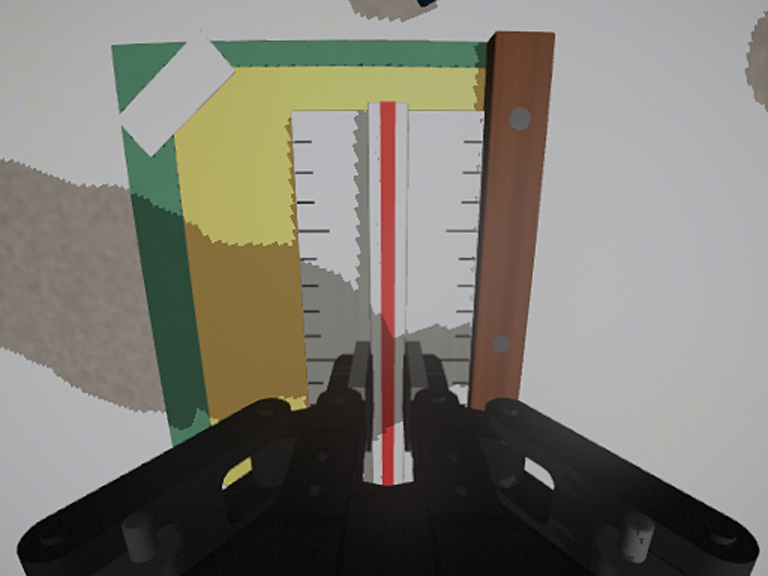

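```bash
python3 - <<'E'
from h import *
np.set_printoptions(precision=4,suppress=True)
T=camT('wrist')
f=px2w('wrist',np.array([(488,60),(471,400)])/1.5,.026,T); r=px2w('wrist',np.array([(484,112),(470,385)])/1.5,.0428,T)
yaw=-.3745; q=down(yaw); bx=np.array([np.cos(yaw),np.sin(yaw),0])
print(f@bx,r@bx)
p=np.array(bot.read_position())
E
```

```text
[0.599  0.6005] [0.5948 0.5957]
```

```bash
python3 - <<'E'
from h import *
np.set_printoptions(precision=4,suppress=True)
yaw=-.3745; bx=np.array([np.cos(yaw),np.sin(yaw),0])
p=np.array(bot.read_position())
print(bot.move_linear([p[0],p[1],.018],speed=.04,until_force=5),bot.read_position(),bot.read_ft_force())
p=np.array(bot.read_position())
print(bot.move_linear(p+bx*.012+[0,0,0.0005],speed=.025,until_force=10))
p2=np.array(bot.read_position());print(p2,(p2-p)@bx,bot.read_ft_force(),bot.read_gripper_width()*85,bot.read_clock())
save('wrist','w7',scale=1.5)
E
```

```text
True [ 0.4534 -0.3838  0.0208] [-1.7364  0.4788  5.6345]
True
[ 0.4586 -0.3856  0.0208] 0.005436234599181978 [-1.7599  0.9178  5.1812] 9.800066332155856 17.325
```

View pics/w7.png

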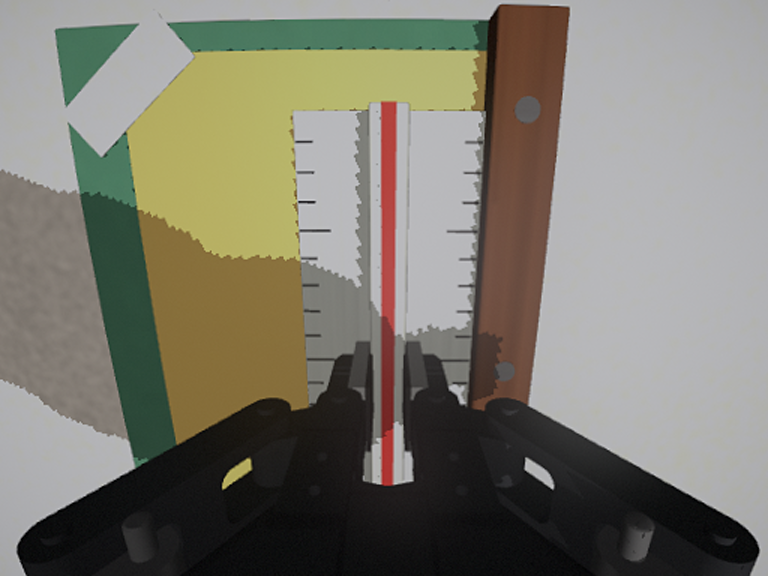

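```bash
python3 - <<'E'
from h import *
np.set_printoptions(precision=4,suppress=True)
yaw=-.3745; bx=np.array([np.cos(yaw),np.sin(yaw),0]); by=np.array([-np.sin(yaw),np.cos(yaw),0])
bot.set_gripper(.3)
p=np.array(bot.read_position()); print(p)
bot.move_linear([p[0],p[1],.12],speed=.15)
bot.move_linear(p-by*.11+[0,0,.15],speed=.3)
print(bot.read_position(),bot.read_clock())
save('wrist','w8',scale=1.5)
im=cv2.imread('pics/w8.png');cv2.imwrite('pics/w8c.png',cv2.resize(im[0:340,250:550],None,fx=1.75,fy=1.75))
E
```

```text
[ 0.4581 -0.3848  0.0201]
[ 0.4169 -0.4874  0.1689] 19.0417
```

View pics/w8c.png

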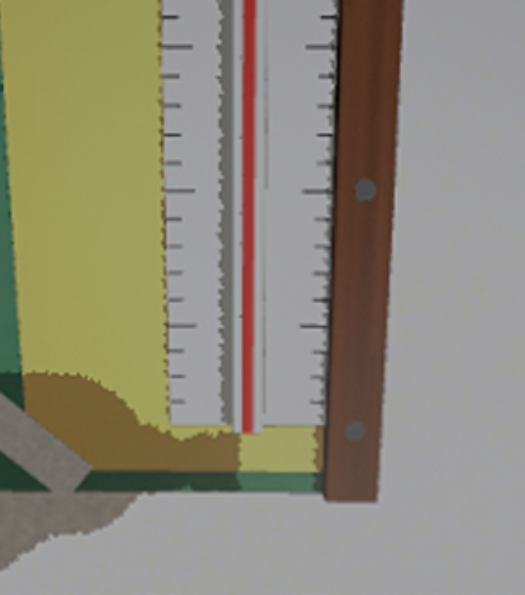

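```bash
python3 - <<'E'
from h import *
np.set_printoptions(precision=4,suppress=True)
yaw=-.3745; bx=np.array([np.cos(yaw),np.sin(yaw),0]); by=np.array([-np.sin(yaw),np.cos(yaw),0])
T=camT('wrist')
im=cv2.imread('pics/w8.png')
cv2.imwrite('pics/w8d.png',np.hstack([cv2.resize(im[0:80,400:480],None,fx=5,fy=5),cv2.resize(im[210:290,400:480],None,fx=5,fy=5)]))
E
```

```text
(no output)
```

View pics/w8d.png

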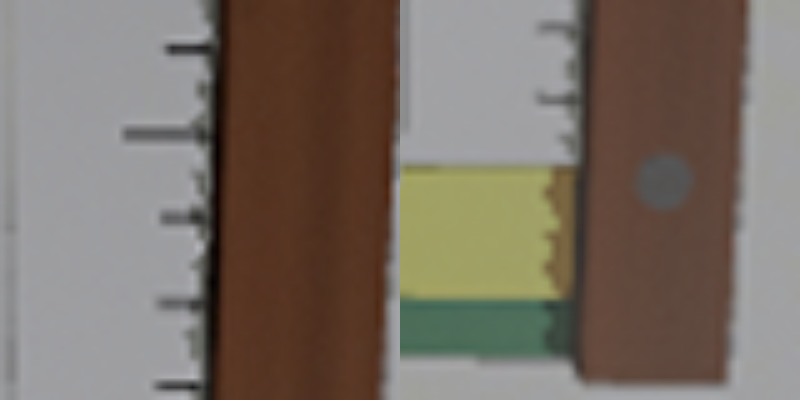

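```bash
python3 - <<'E'
from h import *
np.set_printoptions(precision=4,suppress=True)
bot.move_linear([.4169,-.4874,.26],speed=.3)
bot.move_pose([.62,.30,.26],down(1.57))
T=camT('wrist'); np.save('T9.npy',T)
save('wrist','w9',scale=1.5); print(bot.read_clock())
for t in ['pliers','scissors','awl','hammer']:
    print(t,[(d['bbox'],round(d['confidence'],2)) for d in bot.search_frame('wrist',t)][:4])
E
```

```text
22.45
pliers [([194.7, 25.4, 45.4, 109.2], 0.9)]
scissors [([252.9, 31.1, 38.1, 106.7], 0.86), ([353.0, 126.3, 33.0, 88.5], 0.7), ([61.5, 1.0, 55.6, 48.7], 0.67)]
awl []
hammer [([315.9, 1.4, 40.8, 101.5], 0.97)]
```

View pics/w9.png

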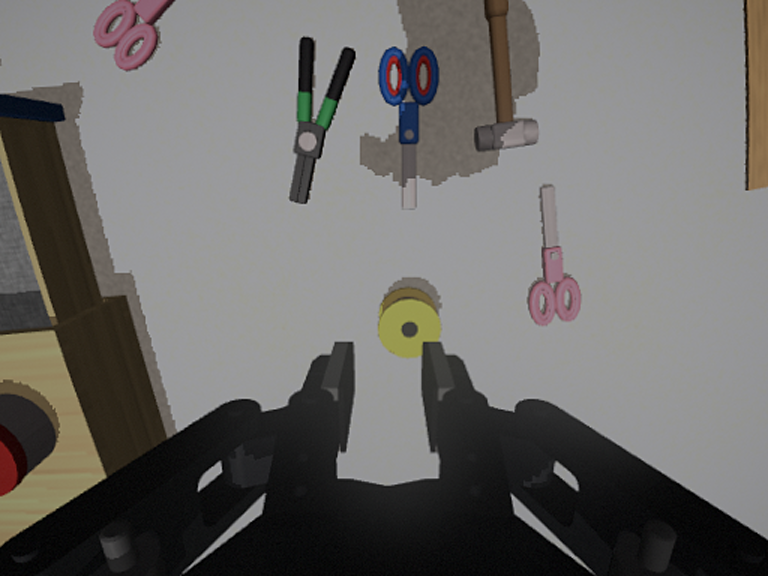

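```bash
python3 - <<'E'
from h import *
np.set_printoptions(precision=4,suppress=True)
T=np.load('T9.npy')
s=lambda l,z: px2w('wrist',np.array(l)/1.5,z,T)
def rep(n,h,t,z):
    a=s([h,t],z); d=a[1]-a[0]; print(n,a[0],a[1],'len',np.linalg.norm(d),'ang',np.arctan2(d[1],d[0]),'mid',a.mean(0))
rep('pliers',(328,45),(300,202),.007); print(s([(309,141)],.012), s([(307,38)],.007),s([(350,50)],.007))
rep('sciss',(408,48),(409,208),.006);print(s([(409,121)],.01),s([(378,75),(439,75)],.006))
h=s([(476,138),(538,132)],.014);print('head',h); print(s([(505,121),(497,8)],.015))
a=s([(505,121),(497,8)],.015);d=a[0]-a[1];print(np.arctan2(d[1],d[0]))
d=h[1]-h[0];print(np.arctan2(d[1],d[0])-np.pi/2,h.mean(0))
print(s([(409,330)],.042))
E
```

```text
pliers [0.4437 0.2468 0.007 ] [0.579  0.2152 0.007 ] len 0.13893865721394294 ang -0.22952404873180957 mid [0.5114 0.231  0.007 ]
[[0.5242 0.2275 0.012 ]] [[0.4379 0.2287 0.007 ]] [[0.4479 0.2659 0.007 ]]
sciss [0.4463 0.3165 0.006 ] [0.5852 0.3188 0.006 ] len 0.13892312261871456 ang 0.0161880765882317 mid [0.5157 0.3177 0.006 ]
[[0.5074 0.3178 0.01  ]] [[0.4682 0.2902 0.006 ]
 [0.4682 0.3442 0.006 ]]
head [[0.5221 0.3779 0.014 ]
 [0.5164 0.4338 0.014 ]]
[[0.5075 0.4029 0.015 ]
 [0.4168 0.3908 0.015 ]]
0.1332486274111997
0.10077493624937484 [0.5192 0.4059 0.014 ]
[[0.6954 0.3183 0.042 ]]
```

```bash
cat >> h.py <<'E'
A=.095; U=np.array([np.cos(A),np.sin(A),0]); V=np.array([-np.sin(A),np.cos(A),0])
FC=U*.608+V*(-.179)+np.array([0,0,.022])
def pick(xy,ang,z,force,opening=.5):
    q=down(ang+np.pi/2)
    bot.set_gripper(opening)
    bot.move_pose([*xy,.10],q)
    print('desc',bot.move_linear([*xy,z],speed=.1,until_force=12),bot.read_position())
    bot.set_gripper(0.,grasp_force=force)
    print('closed',bot.read_gripper_width()*85,bot.read_ft_force())
    zp=bot.read_position()[2]
    bot.move_linear([*xy,.15],speed=.12)
    print('lift',bot.read_gripper_width()*85,bot.read_ft_force(),'zp',zp)
    return zp
E
python3 - <<'E'
from h import *
np.set_printoptions(precision=4,suppress=True)
print(FC)
pick((.522,.2285),-.23,.003,50)
save('wrist','w10',scale=1.5); print(bot.read_clock())
E
```

```text
[ 0.6222 -0.1205  0.022 ]
desc False [0.5226 0.2287 0.0036]
closed 14.071843411821659 [0.4795 0.2822 3.58  ]
lift 13.803262260127708 [ 0.7274 -0.0481 -2.1429] zp 0.003624135850686744
26.7083
```

View pics/w10.png

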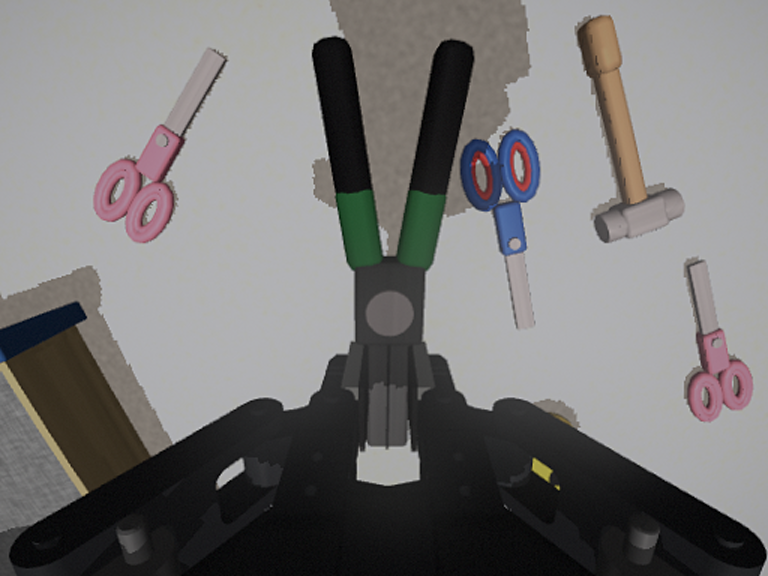

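```bash
python3 - <<'E'
from h import *
np.set_printoptions(precision=4,suppress=True)
p=np.array(bot.read_position()); M=rmat(bot.read_tool_rot())
for n,px in [('rivet',(389,314)),('handle ends',(392,45)),('tip',(388,446)),('Lend',(332,45)),('Rend',(455,48))]:
    e=px2w('wrist',np.array([px])/1.5,p[2]+.007)[0]; print(n,M.T@(e-p))
print(bot.read_gripper_width()*85)
T=camT('wrist'); sc=px2w('wrist',np.array([(500,200),(526,328),(511,230)])/1.5,.006,T);print(sc)
E
```

```text
rivet [-0.0003 -0.007   0.0225]
handle ends [ 0.0005 -0.0068  0.108 ]
tip [-0.0007 -0.007  -0.0327]
Lend [-0.0175 -0.0068  0.1081]
Rend [ 0.0195 -0.0069  0.1073]
13.908338117464778
[[0.4888 0.3142 0.006 ]
 [0.5866 0.3188 0.006 ]
 [0.511  0.3185 0.006 ]]
```

```bash
cat >> h.py <<'E'
def place(fx,fy,z,opening,ang=A):
    t=FC+U*fx+V*fy; q=down(ang+np.pi/2)
    bot.move_pose([t[0],t[1],.17],q)
    print('carry w',bot.read_gripper_width()*85,bot.read_ft_force())
    save('wrist','plc%d'%(bot.read_clock()*10),scale=1.5)
    print('desc',bot.move_linear([t[0],t[1],z],speed=.12,until_force=12),bot.read_position(),bot.read_ft_force())
    bot.set_gripper(opening)
    bot.move_linear([t[0],t[1],.17],speed=.2)
E
python3 - <<'E'
from h import *
np.set_printoptions(precision=4,suppress=True)
place(.013,-.070,.0285,.45)
bot.move_pose([.62,.30,.26],down(1.57))
T=camT('wrist'); np.save('T11.npy',T)
save('wrist','w11',scale=1.5); print(bot.read_clock())
save('top','t11',crop=(220,60,160,150),scale=4)
E
ls pics
```

```text
carry w 14.22478593077137 [ 0.4176  1.3045 -1.406 ]
desc False [ 0.6426 -0.1893  0.0295] [-0.2185 -0.206  -1.3939]
32.7667
plc283.png
s1.png
scene0.png
t11.png
top0.png
topcrop.png
w1.png
w10.png
w11.png
w2.png
w3.png
w3c.png
w4.png
w5.png
w6.png
w7.png
w8.png
w8c.png
w8d.png
w9.png
wrist0.png
```

View pics/w11.png

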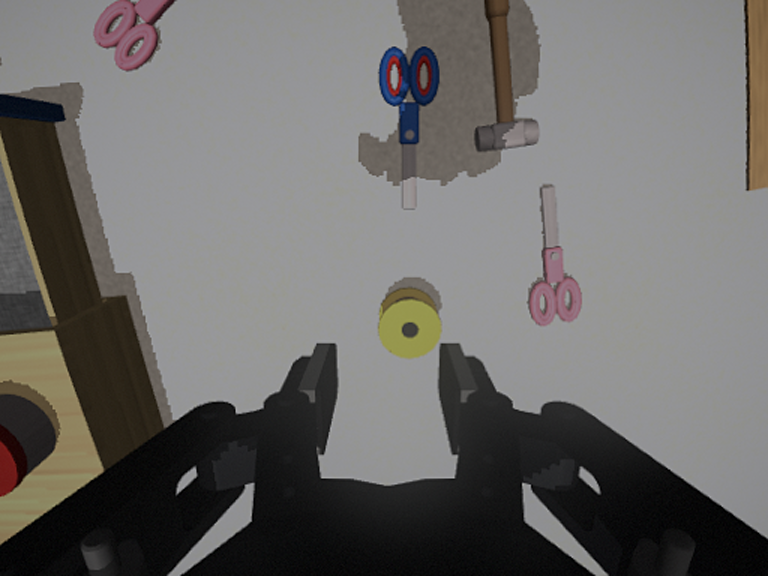

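View pics/t11.png

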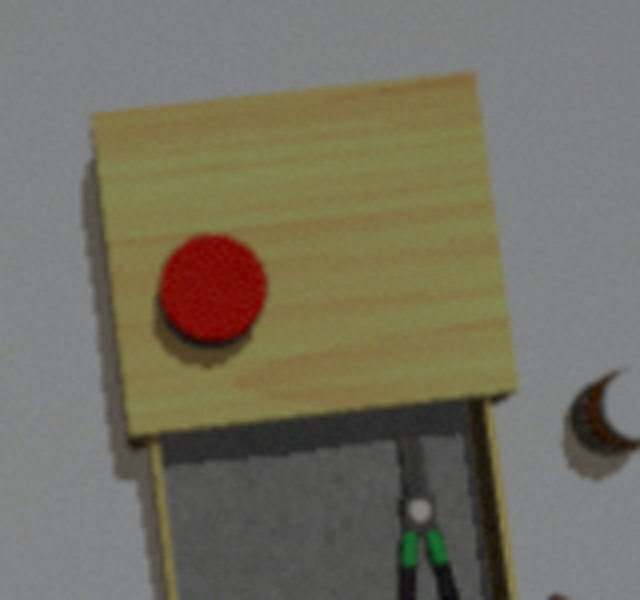

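```bash
python3 - <<'E'
from h import *
np.set_printoptions(precision=4,suppress=True)
pick((.508,.3178),.016,.002,45,opening=.45)
save('wrist','w12',scale=1.5); print(bot.read_clock())
E
```

```text
desc False [0.5086 0.3181 0.0027]
closed 16.75266650243291 [-1.6365  0.1269  4.6834]
lift 16.27639301800875 [ 0.1566 -0.2745 -1.2516] zp 0.002954593659949937
36.7167
```

View pics/w12.png

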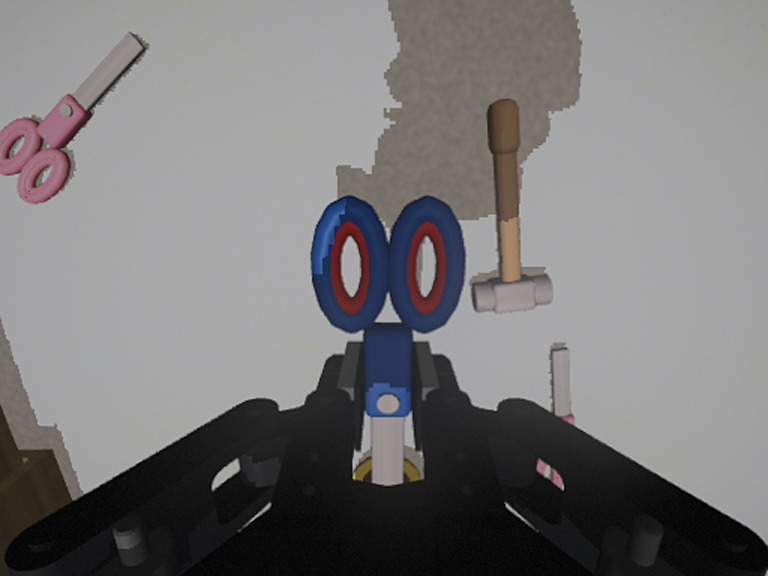

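```bash
python3 - <<'E'
from h import *
np.set_printoptions(precision=4,suppress=True)
place(-.028,0,.0275,.4)
save('wrist','w13a',scale=1.5)
bot.move_pose([.62,.30,.26],down(1.57))
T=camT('wrist'); np.save('T13.npy',T)
save('wrist','w13',scale=1.5); print(bot.read_clock())
E
```

```text
carry w 16.657454815120396 [ 0.4986  0.2291 -1.0341]
desc False [ 0.595  -0.1234  0.0283] [ 0.1014 -0.5666 -1.2857]
42.6333
```

View pics/w13.png

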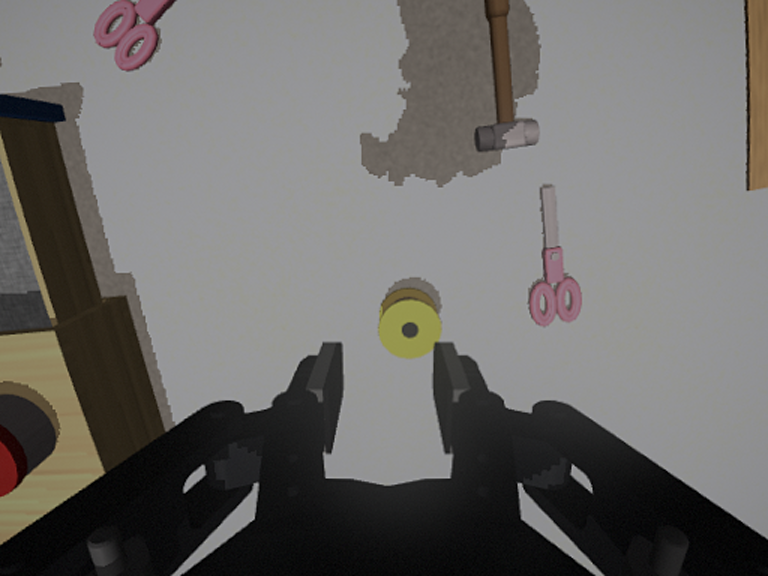

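View pics/w13a.png

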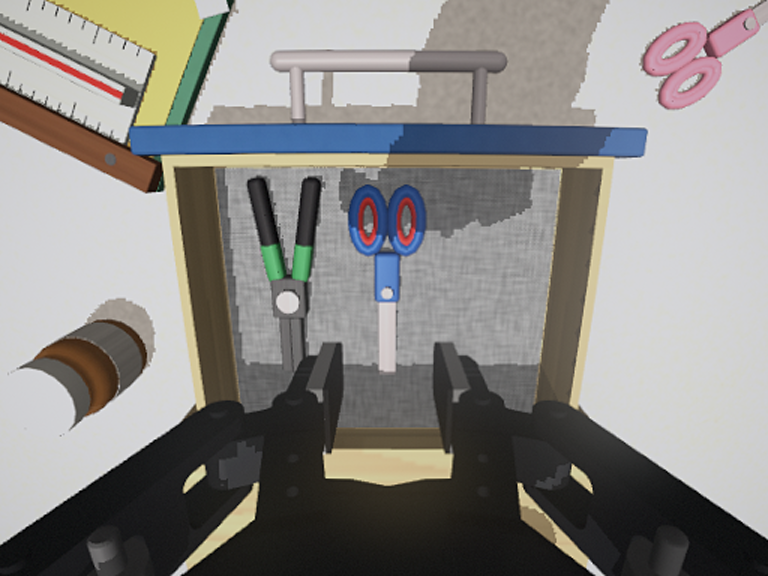

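```bash
python3 - <<'E'
from h import *
np.set_printoptions(precision=4,suppress=True)
pick((.488,.402),.125,.003,80,opening=.4)
save('wrist','w14',scale=1.5); print(bot.read_clock())
E
```

```text
desc False [0.4886 0.4024 0.0037]
closed 11.974428302622842 [-1.0939 -0.2637  5.6373]
lift 11.674074741212968 [ 0.456   0.6137 -2.3042] zp 0.004130617899747797
46.625
```

View pics/w14.png

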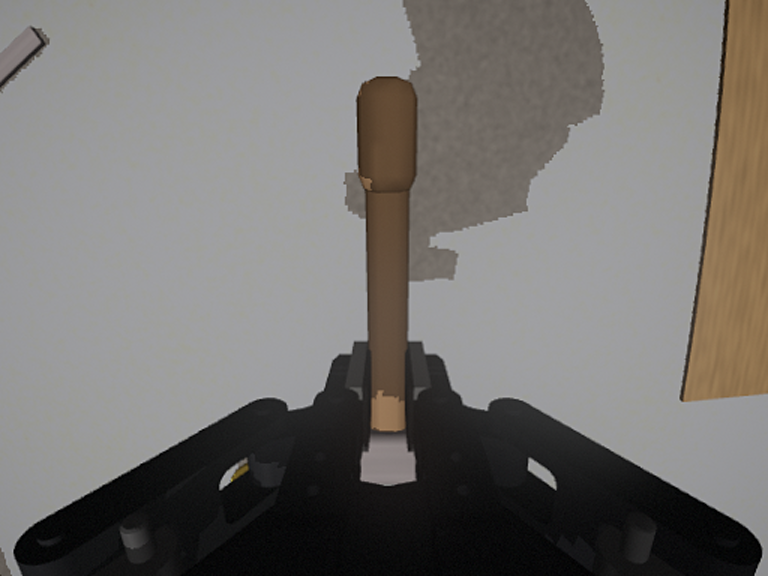

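```bash
python3 - <<'E'
from h import *
np.set_printoptions(precision=4,suppress=True)
place(.006,.068,.0285,.3)
save('wrist','w15a',scale=1.5)
bot.move_pose([.52,-.06,.27],down(1.666))
save('wrist','w15',scale=1.5); print(bot.read_clock())
save('top','t15',scale=1.5)
E
```

```text
carry w 11.4618334664736 [ 0.1944 -0.0601 -3.1203]
desc False [ 0.6225 -0.0524  0.0294] [ 0.6503  0.6953 -1.9408]
51.6167
```

View pics/w15a.png

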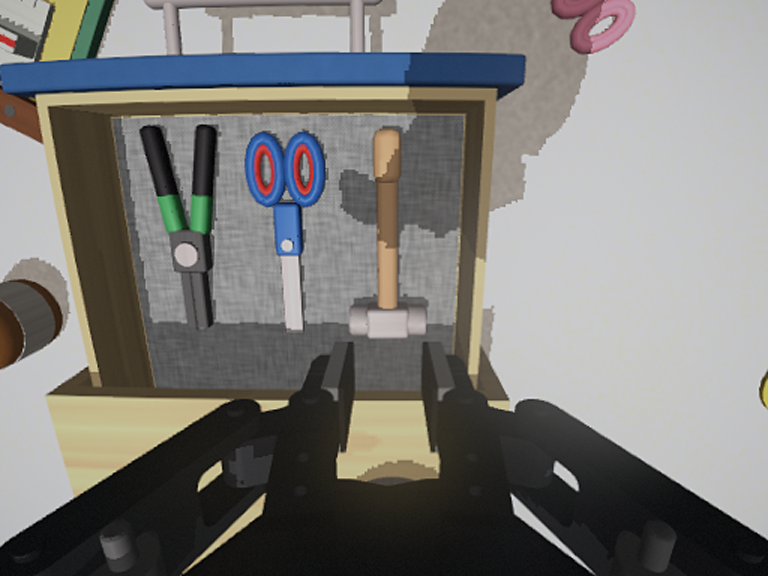

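View pics/t15.png

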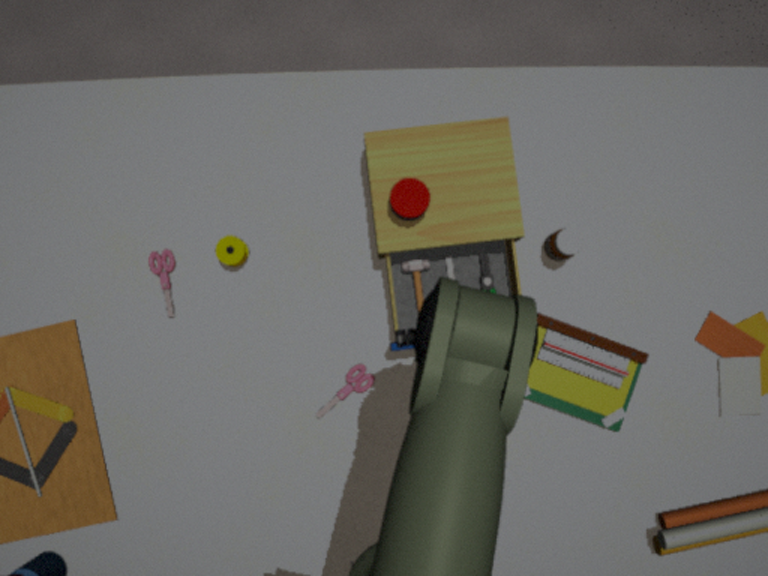

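```bash
python3 - <<'E'
from h import *
np.set_printoptions(precision=4,suppress=True)
q=down(A); h=np.array([.4627,-.1366,0])
bot.set_gripper(.3)
bot.move_pose([h[0],h[1],.13],q)
print(bot.move_linear([h[0],h[1],.044],speed=.12,until_force=10),bot.read_position())
bot.set_gripper(0.,grasp_force=40)
p=np.array(bot.read_position()); print(p,bot.read_gripper_width()*85)
print(bot.move_linear(p+U*.184,speed=.1,until_force=15))
p2=np.array(bot.read_position()); print(p2,(p2-p)@U,bot.read_ft_force())
print(bot.move_linear(p2+U*.01,speed=.04,until_force=20))
p3=np.array(bot.read_position()); print(p3,(p3-p)@U,bot.read_ft_force(),bot.read_clock())
bot.set_gripper(.3)
p3=np.array(bot.read_position()); print(p3)
bot.move_linear([p3[0],p3[1],.16],speed=.12)
bot.move_linear([p3[0]-.03,p3[1]-.09,.25],speed=.25)
save('wrist','w16',scale=1.5); print(bot.read_clock())
E
```

```text
True [ 0.4627 -0.1359  0.0431]
[ 0.4627 -0.136   0.0428] 9.326419680036805
True
[ 0.6356 -0.1202  0.0429] 0.17354402559691146 [-0.5542 -0.3728  5.5038]
True
[ 0.6354 -0.1202  0.0429] 0.17335273230796788 [-1.6209 -0.854   5.5913] 55.9917
[ 0.6304 -0.1207  0.0431]
58.15
```

View pics/w16.png

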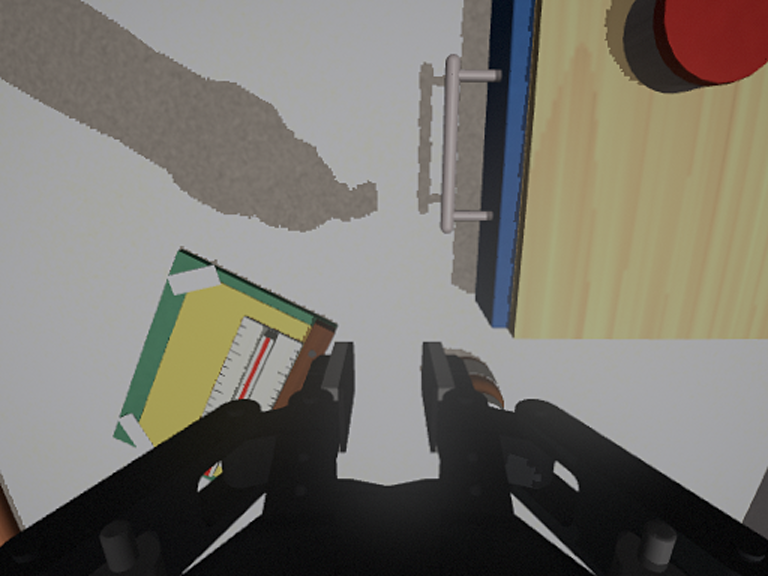

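```bash
python3 - <<'E'
from h import *
np.set_printoptions(precision=4,suppress=True)
s=lambda l,z: px2w('wrist',np.array(l)/1.5,z)
a=s([(453,57),(447,230)],.062);print(a.mean(0),a.mean(0)@U)
b=s([(541,20),(515,330)],.1);print('top edge',b@U)
c=s([(537,20),(511,320)],.087);print('blue back edge',c@U)
im=cv2.imread('pics/w16.png');cv2.imwrite('pics/w16c.png',cv2.resize(im[0:345,430:560],None,fx=1.7*1.5,fy=1.7))
E
```

```text
[ 0.635  -0.1194  0.062 ] 0.6207845795154807
top edge [0.6712 0.6708]
blue back edge [0.6726 0.6709]
```

View pics/w16c.png

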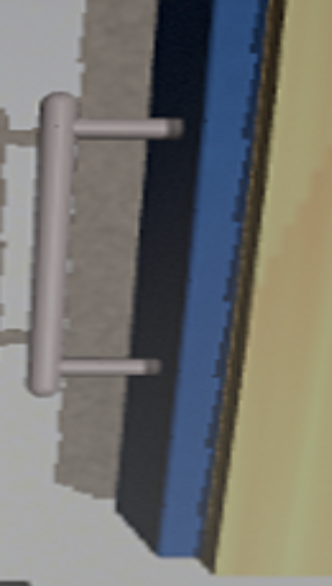

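```bash
python3 - <<'E'
from h import *
np.set_printoptions(precision=4,suppress=True)
bot.set_gripper(0.)
c=U*(.6208-.045)+V*(-.1790)
bot.move_pose([c[0],c[1],.13],down(A))
bot.move_linear([c[0],c[1],.05],speed=.12)
p=np.array(bot.read_position())
print(bot.move_linear(p+U*.035,speed=.05,until_force=15))
p2=np.array(bot.read_position()); print((p2-p)@U,p2@U,bot.read_ft_force())
bot.move_linear(p-U*.01,speed=.1)
bot.move_linear([c[0]-.01,c[1],.2],speed=.2)
bot.move_linear([.6-.0,-.21,.25],speed=.25)
save('wrist','w17',scale=1.5)
a=px2w('wrist',np.array([(453,57)])/1.5,.062)
print(bot.read_position(),bot.read_clock())
E
```

```text
True
0.02569809704573313 0.6023513663492855 [-0.5252 -0.2154  1.2787]
[ 0.5989 -0.209   0.2481] 62.55
```

View pics/w17.png

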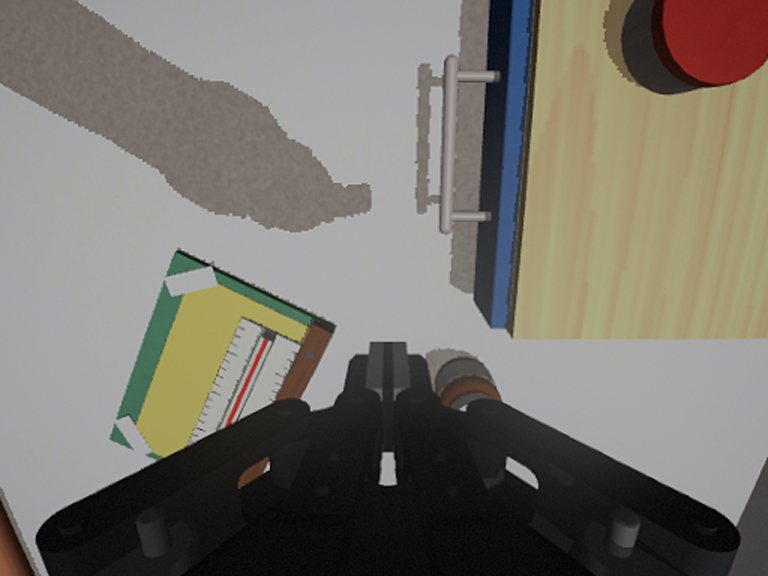

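```bash
python3 - <<'E'
from h import *
np.set_printoptions(precision=4,suppress=True)
bot.move_pose([.40,-.47,.22],down(-.3745))
T=camT('wrist'); np.save('T18.npy',T)
save('wrist','w18',scale=1.5)
im=cv2.imread('pics/w18.png');cv2.imwrite('pics/w18c.png',cv2.resize(im[0:300,260:510],None,fx=2,fy=2))
save('scene','s18',scale=1.5)
print(bot.read_clock())
E
```

```text
63.9
```

View pics/w18c.png

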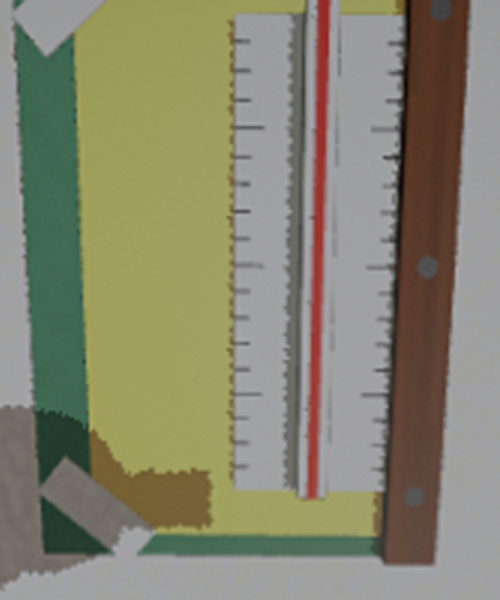

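View pics/s18.png

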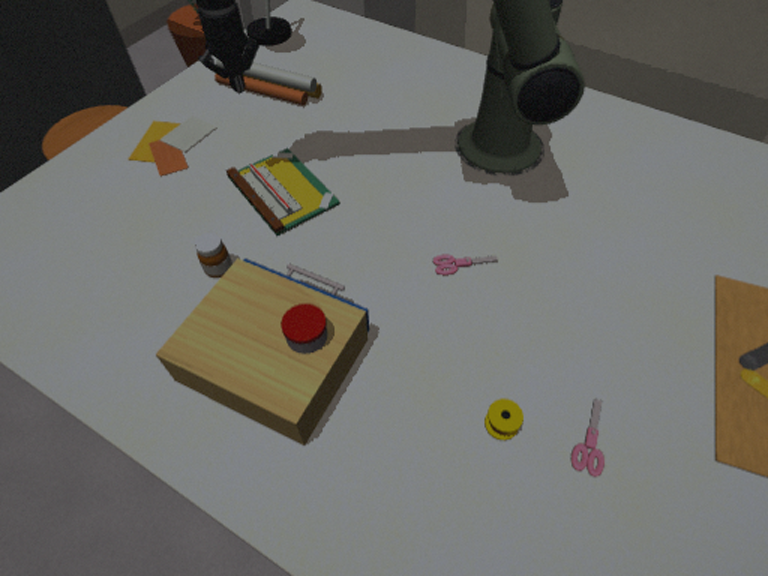

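```bash
python3 - <<'E'
from h import *
np.set_printoptions(precision=4,suppress=True)
T=np.load('T18.npy');c=lambda l,z: px2w('wrist',(np.array(l)/2+[260,0])/1.5,z,T)
yaw=-.3745; bx=np.array([np.cos(yaw),np.sin(yaw),0]); by=np.array([-np.sin(yaw),np.cos(yaw),0])
for n,l,z in [('left',[(234,18),(236,488)],.018),('right',[(405,16),(386,490)],.018),('fence',[(407,16),(385,562)],.026),('brass/ end',[(380,535)],.013),('rail',[(323,5),(312,497)],.036)]:
    a=c(l,z);print(n,a@bx,a@by)
bot.close_job(); print(bot.read_clock())
E
```

```text
left [0.5365 0.5365] [-0.1037 -0.2817]
right [0.6003 0.6003] [-0.1025 -0.2824]
fence [0.5997 0.6   ] [-0.1052 -0.312 ]
brass/ end [0.5994] [-0.3033]
rail [0.5683 0.5676] [-0.1054 -0.2821]
the job is handed in; nothing more can be done
the job is handed in; nothing more can be done
```

The job is done and handed in at about 64 s of the 210 s. I pulled the drawer to its stop and laid the rule on the brass sheet against the fence. The pliers, the blue and red scissors and the hammer went in the drawer, and I pushed it home. There was no awl to put away: none showed in the pictures and the network found none.

**Last checks:**
- **Rule:** it lies flat, rail up. Its right edge measured 0.600 m at both ends and the fence face 0.600 m, so it is flush within what the camera can tell. Its near end is about 21 mm inside the sheet. The other end follows from the lengths at about 19 mm inside.
- **Drawer:** my push along the handle travelled 173.5 mm, against the 173.6 mm stop. When I let go of the handle, the gripper sprang back 5 mm, so I pushed again with shut fingers. They met firm resistance at the shut position.
- **Tools:** a picture before closing showed all three flat on the drawer floor. The last scene picture shows none left on the table.
- **Left alone:** the spool, jar, tin and both pink scissors look unmoved in the scene picture.

**One thing that went differently:** I picked the pliers up by the jaws, about 22 mm forward of the joint. They may have been knocked or slipped as the fingers closed. I allowed for it when placing them, and they landed flat.

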